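# Washed spice pieces from drying rack to ribbed rests, same order

## Task

Move the four dry pieces of the spice set (white tube, amber jar, steel shaker, wooden mill) from the wire drying rack to the row of ribbed wooden rests beyond it, one piece per rest and in the same order from left to right as they lie on the rack. Lay each piece down, without dropping it, in the groove between the two ribs, along the ribs and centred lengthways, so that it stays put and does not roll off; leave the mug and the bowl where they are.

Things in the scene. Friction and masses are not known exactly. Their poses are not given: they have to be found in the camera images.
- tube: Long slim white ceramic spice tube with a brown cork stopper: 112 mm long, 34 mm diameter, 0.16 kg. Starts on the wire rack nearer the robot, over two 6 mm bars (22 mm apart, 40 mm up; open between places, 92 mm pitch), axis 56.7 mm above the counter. Origin on the axis at mid-length, x along it to the cork; y, z turn as it rolls; either way round is fine. Axis 38.7 mm up when on a rest.
- jar: Spice jar of amber glass, paper band, a black lid: 84 mm long, 42 mm diameter, 0.18 kg. Starts on the wire rack nearer the robot, over two 6 mm bars (22 mm apart, 40 mm up; open between places, 92 mm pitch), axis 61.3 mm above the counter. Origin on the axis at mid-length, x along it to the lid; y, z turn as it rolls; either way round is fine. Axis 43.3 mm up when on a rest.
- shaker: Short steel shaker: 66 mm long, 40 mm diameter, 0.14 kg. Starts on the wire rack nearer the robot, over two 6 mm bars (22 mm apart, 40 mm up; open between places, 92 mm pitch), axis 60.2 mm above the counter. Origin on the axis at mid-length, x along it to the dark top; y, z turn as it rolls; either way round is fine. Axis 42.2 mm up when on a rest.
- mill: Turned wooden pepper mill: 104 mm long, 44 mm diameter at foot and head, waist 36 mm for 16 mm either side of the origin, 0.2 kg. Starts on the wire rack nearer the robot, over two 6 mm bars (22 mm apart, 40 mm up; open between places, 92 mm pitch), axis 62.4 mm above the counter. Origin on the axis at mid-length, x along it to the knob; y, z turn as it rolls; either way round is fine. Axis 44.4 mm up when on a rest.
- rest_1: One of four equal fixed wooden rests in a slightly uneven row beyond the rack; its number says nothing of its place. Base 110 x 60 mm, 10 mm high; along it two dark round-topped ribs, 6 mm wide, 22 mm between centres, tops 25 mm above the counter. Pieces lie in the groove between them. Origin at the underside centre, on the counter; x along the ribs, roughly away from the robot, y left, z up.
- rest_2: One of four equal fixed wooden rests in a slightly uneven row beyond the rack; its number says nothing of its place. Base 110 x 60 mm, 10 mm high; along it two dark round-topped ribs, 6 mm wide, 22 mm between centres, tops 25 mm above the counter. Pieces lie in the groove between them. Origin at the underside centre, on the counter; x along the ribs, roughly away from the robot, y left, z up.
- rest_3: One of four equal fixed wooden rests in a slightly uneven row beyond the rack; its number says nothing of its place. Base 110 x 60 mm, 10 mm high; along it two dark round-topped ribs, 6 mm wide, 22 mm between centres, tops 25 mm above the counter. Pieces lie in the groove between them. Origin at the underside centre, on the counter; x along the ribs, roughly away from the robot, y left, z up.
- rest_4: One of four equal fixed wooden rests in a slightly uneven row beyond the rack; its number says nothing of its place. Base 110 x 60 mm, 10 mm high; along it two dark round-topped ribs, 6 mm wide, 22 mm between centres, tops 25 mm above the counter. Pieces lie in the groove between them. Origin at the underside centre, on the counter; x along the ribs, roughly away from the robot, y left, z up.
- mug: Bystander: white ceramic mug standing on the counter left of the work, 80 mm diameter, 90 mm high, with a handle. Origin at the centre of its underside, z up. Not to be moved.
- bowl: Bystander: blue ceramic bowl standing on the counter right of the work, 120 mm diameter, 50 mm high. Origin at the centre of its underside, z up. Not to be moved.

How it is judged:
By the outcome, as a careful person would: the job done as asked, in the order asked, and still so for the second after the job is handed in, with the robot touching nothing.
It also fails if it takes over 93 s, if anything falls off the work surface, if the arm or the gripper's body presses on something with over 40 N, if the wrist force passes 120 N, or if a joint passes its speed limit or range.

## Robot

A 6-joint arm with a two-finger parallel gripper is mounted at the origin on the work surface. World frame = base frame: x ahead of the robot, y to its left, z up, the work surface at z = 0. Lengths are in m, angles in rad, forces in N, time in s.
With the tool pointing down it reaches from about 0.325 to 0.775 m from the base axis. Payload 9.3 kg.
Tool frame: the origin (TCP) lies on the centre line of the jaws, within the pads' length; the fingertips stand 22 mm ahead of it and the grasp point (between the pads) lies 3 mm ahead of it (ctrl.tips_ahead is the z of the fingertips in the tool frame, in m); z points along the fingers, y is the line along which they close (so a half turn about z gives the same grasp; the last joint's range is limited). The gripper opens to 85 mm and grips with 20 to 120 N. Pads are 22 mm wide; open, the fingers measure 114 mm over their backs; the gripper's body (76 mm by 85 mm) begins 54 mm behind the grasp point. The pads swing forward as they close: fully open they stand 13 mm farther back than shut.
Start: joints at [-0.153, 0.259, 0.021, 1.334, 0, 1.418], TCP at [0.55, -0, 0.253] pointing down, gripper open.
Joint ranges: [-3.04, 3.04], [-0.91, 1.82], [-1.04, 1.36], [-1.92, 1.95], [-1.52, 1.45], [-3.14, 3.14]. Speed limits (rad/s): [2.22, 2.22, 2.79, 3.14, 3.14, 3.14].

## Interface

Orientations are given as a unit quaternion [x, y, z, w].
In Python, from cell import ctrl gives the robot as it stands. The module is installed in compiled form; this text tells all that it offers. Calls block until the motion is done:
- ctrl.goto(position, orientation): joint-space move of the TCP to a pose.
- ctrl.servo_line(position, frame=None, rate=0.15, contact_N=None): straight line of the TCP; frame=None keeps the orientation; rate is the mean speed in m/s. With contact_N (N) it stops when the force on the tool has changed by that much, and returns True; else False.
- ctrl.goto_joints(angles): joint-space move.
- ctrl.let_go() and ctrl.grasp(): open the fingers fully, or close them until they stop; the grip force is fixed at half the most.
- ctrl.pause(seconds).
- ctrl.inverse_kinematics(position, orientation): joint angles nearest the present ones, or None.
- ctrl.observe(): the state.
- ctrl.grab_frame(name): name is "scene" or "side" or "wrist"; returns the picture (420x560x3 uint8, blue, green, red); there is no depth.
- ctrl.get_calibration(name): a dict with "camera_matrix" (3x3 intrinsics, pixels), "k1" (the pictures are not rectified: a ray, as slopes to the right and down, at radius r is drawn at 1 + k1 r^2 times it, then the intrinsics apply), "xyz" and "attitude" of the camera in the world. Camera axes: x right, y down, z forward; pixel columns grow to the right and rows downward; lengths in m; the calibration is good to about 2 mm. A picture is of the moment at which its call begins: read the wrist's pose just before it. get_calibration takes no time and is no camera call; for the wrist camera it gives the pose at the moment of the call.
A pose or a line that the arm cannot do raises ctrl.Unreachable and nothing moves.
- ctrl.job_done(): hands the job in; it is judged then, once.
The state is a dict: "t": time; "qpos": joint angles; "qd": joint speeds; "tau": joint torques, N m; "position": TCP position; "eef_rot": TCP orientation; "ft_force": force on the tool from outside, world axes, zero at the start; "ft_torque": the same for the moment, N m; "opening": finger opening in m; "grasp_force": force on a finger pad.
Only numpy, scipy, OpenCV 4.12 (cv2) and the standard library are available. Lean on these libraries where they do the work, as an engineer would, in place of code of your own. Each camera call takes 0.05 s, during which the arm holds its last target. There are 200 camera calls.

## Working session

There is one attempt and no reset: what is moved stays moved. The work goes in short steps, each a Python script; the robot and the scene stay as the last script left them, time stands still between calls to the robot, and variables do not carry over. Pictures are saved under pics/ and viewed, at most 14 in all, crops included, and the job is handed in when it is done.

```bash
mkdir -p pics; python3 - <<'E'
from cell import ctrl
import cv2,numpy as np
for n in("scene","side","wrist"):
    c=ctrl.get_calibration(n); print(n,{k:np.round(v,4).tolist() for k,v in c.items()})
    cv2.imwrite(f"pics/{n}0.png",cv2.resize(ctrl.grab_frame(n),(800,600),interpolation=cv2.INTER_CUBIC))
o=ctrl.observe();print(o["t"],o["position"],o["eef_rot"],o["opening"],ctrl.tips_ahead)
E
```

```text
scene {'camera_matrix': [[440.3631, 0.0, 284.9006], [0.0, 440.3631, 210.9862], [0.0, 0.0, 1.0]], 'k1': -0.0774, 'xyz': [1.3812, -0.6191, 0.98], 'attitude': [0.8209, 0.398, -0.1849, -0.3655]}
side {'camera_matrix': [[388.1532, 0.0, 281.8103], [0.0, 388.1532, 203.066], [0.0, 0.0, 1.0]], 'k1': 0.0235, 'xyz': [0.1891, -0.6064, 0.8781], 'attitude': [0.903, -0.2538, 0.0919, -0.3342]}
wrist {'camera_matrix': [[329.3472, 0.0, 282.4455], [0.0, 329.3472, 208.6263], [0.0, 0.0, 1.0]], 'k1': 0.006, 'xyz': [0.5498, 0.0683, 0.3732], 'attitude': [0.991, 0.0002, -0.0008, 0.1336]}
0.15 [5.49801856e-01 3.48028260e-05 2.52791657e-01] [ 7.07097178e-01  7.07116192e-01 -3.05910722e-04 -4.22682838e-04] 0.08521706196608367 0.022
```

View pics/scene0.png

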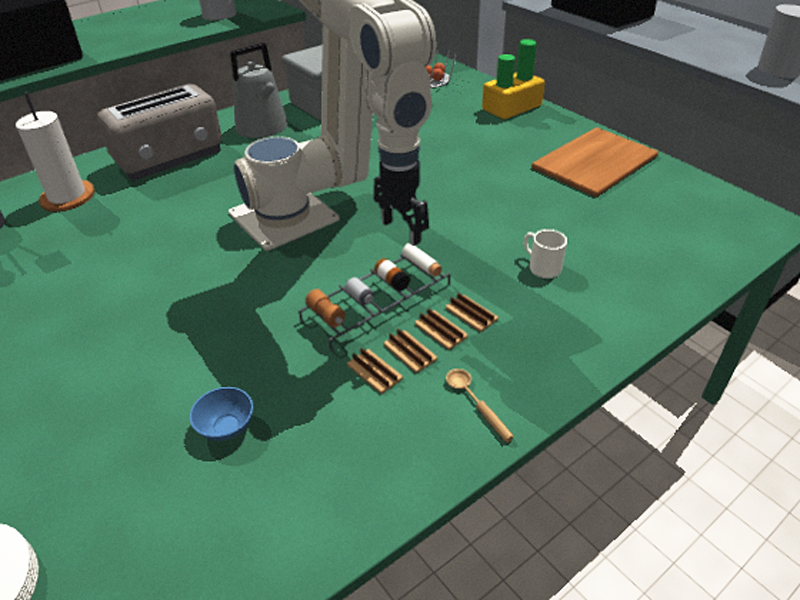

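View pics/side0.png

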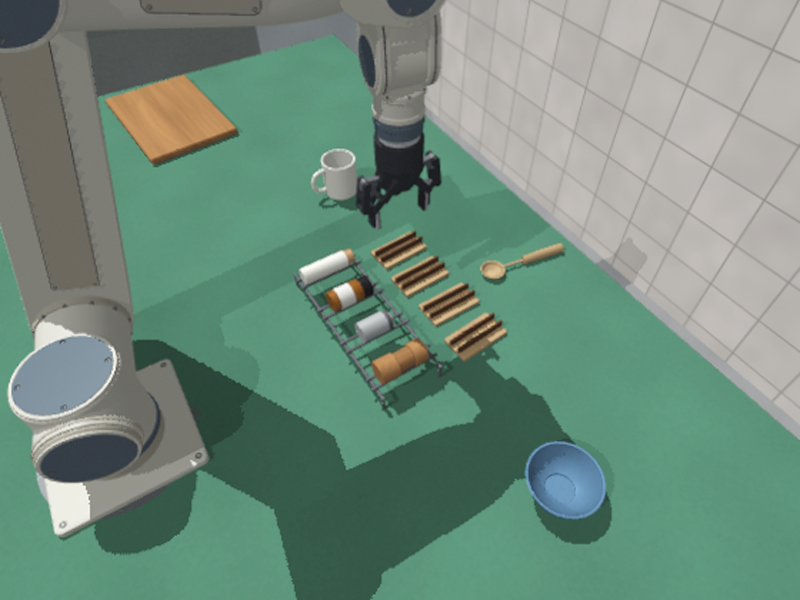

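View pics/wrist0.png

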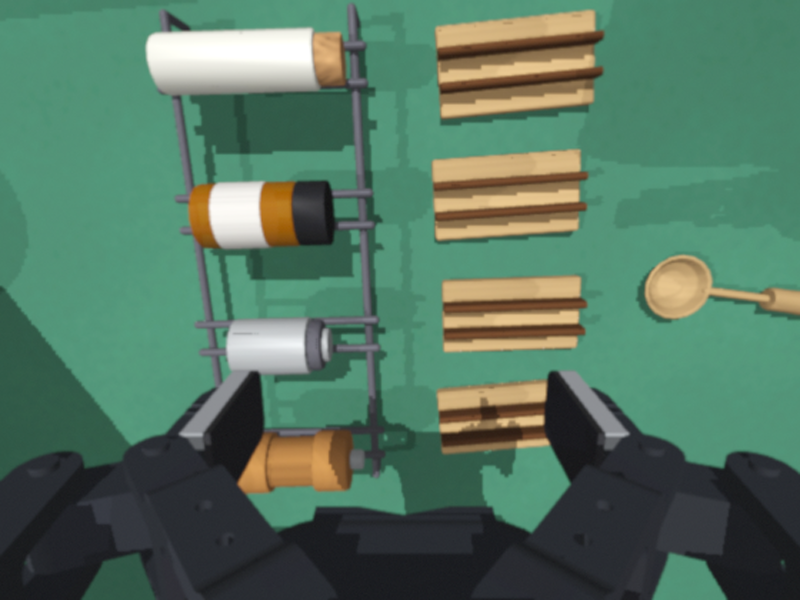

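The wrist view shows the tube, jar, shaker and mill from top to bottom (+y to −y), with four rests to the right of them. The mill's foot and rest 4 are partly hidden by the fingers. I'll measure from a shifted, higher wrist view.

```bash
cat > h.py <<'E'
from cell import ctrl
import cv2,numpy as np,json
from scipy.spatial.transform import Rotation as R
def toworld(c,px,z):
    K=np.array(c["camera_matrix"]);k=float(c["k1"])
    p=np.array(px,float).reshape(-1,1,2)
    n=cv2.undistortPoints(p,K,np.array([k,0,0,0.]))[:,0]
    d=R.from_quat(c["attitude"]).apply(np.c_[n,np.ones(len(n))])
    o=np.array(c["xyz"]); return o+d*((z-o[2])/d[:,2])[:,None]
def shot(name,fn,box=None):
    c=ctrl.get_calibration(name);im=ctrl.grab_frame(name)
    json.dump({k:np.array(v).tolist() for k,v in c.items()},open(fn+".json","w"))
    cv2.imwrite(fn+"_raw.png",im)
    cv2.imwrite(fn+".png",cv2.resize(im,(800,600),interpolation=cv2.INTER_CUBIC))
def down(yaw): # tool y axis at angle yaw from world +x->... yaw=0: start pose (tool y along x)
    return (R.from_euler("z",yaw)*R.from_quat([.70710678,.70710678,0,0])).as_quat()
E
python3 - <<'E'
from h import *
c=ctrl.get_calibration("wrist")
s=.7
for n,z,p in [("tube",.0567,[(150,35),(155,92),(345,35),(345,92)]),("jar",.0613,[(192,187),(192,245),(330,182),(330,243)]),("shaker",.0602,[(228,321),(228,371),(330,321),(330,372)]),
 ("r1",.01,[(437,28),(595,12),(440,117),(593,102)]),("r2",.01,[(433,160),(579,151),(436,240),(578,230)]),("r3",.01,[(443,282),(580,277),(443,351),(578,347)])]:
    w=toworld(c,np.array(p)*s,z); print(n,np.round(w[:,:2],3).tolist(),np.round(w.mean(0),4))
print(R.from_quat(ctrl.observe()["eef_rot"]).as_matrix().round(2))
ctrl.goto([.53,-.14,.30],down(0)); shot("wrist","pics/w1"); print(ctrl.observe()["t"])
E
```

```text
tube [[0.396, 0.146], [0.395, 0.114], [0.514, 0.146], [0.513, 0.114]] [0.4546 0.1301 0.0567]
jar [[0.413, 0.057], [0.408, 0.019], [0.502, 0.06], [0.5, 0.021]] [0.456  0.0392 0.0613]
shaker [[0.427, -0.034], [0.423, -0.072], [0.498, -0.034], [0.496, -0.073]] [ 0.461  -0.0536  0.0602]
r1 [[0.572, 0.162], [0.68, 0.171], [0.576, 0.104], [0.685, 0.114]] [0.6284 0.138  0.01  ]
r2 [[0.571, 0.075], [0.679, 0.081], [0.575, 0.015], [0.684, 0.023]] [0.6269 0.0483 0.01  ]
r3 [[0.581, -0.018], [0.689, -0.014], [0.582, -0.077], [0.693, -0.073]] [ 0.6361 -0.0456  0.01  ]
[[-0.  1. -0.]
 [ 1.  0.  0.]
 [ 0. -0. -1.]]
0.85
```

View pics/w1.png

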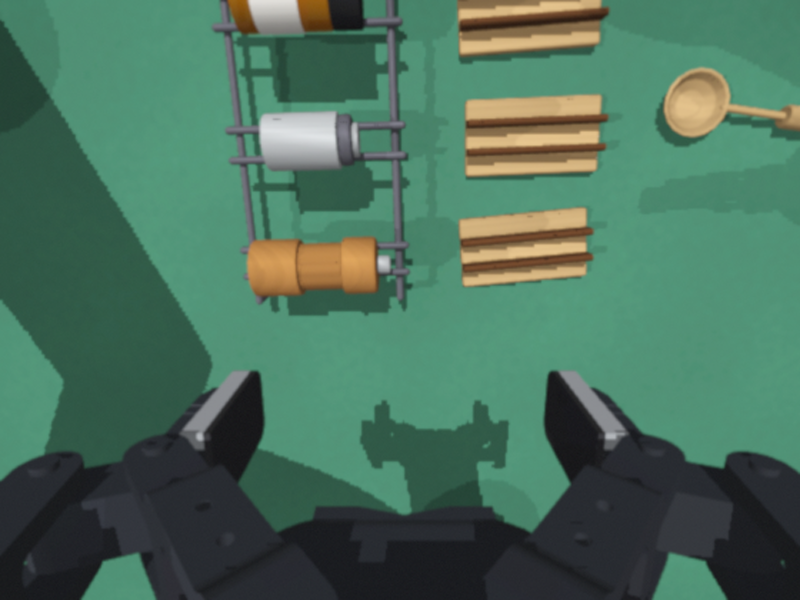

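The lengths and diameters come out within a few mm, and the pieces and rests are each about 90 mm apart. I'll look once more with the camera straight over the rack, so that errors at the piece ends cancel, and use the two existing views for the rests.

```bash
python3 - <<'E'
from h import *
ctrl.goto([.456,-.10,.36],down(0)); ctrl.pause(.2); shot("wrist","pics/w2"); print(ctrl.observe()["t"],ctrl.get_calibration("wrist")["xyz"])
im=cv2.imread("pics/w2_raw.png"); print(im.shape)
cv2.imwrite("pics/w2c.png",cv2.resize(im[0:264,176:440],(792,792),interpolation=cv2.INTER_CUBIC)[:600])
# rest 4 & others from w1
c=json.load(open("pics/w1.json"))
for n,z,p in [("mill",.0624,[(248,241),(249,297),(379,238),(379,293)]),("shaker",.0602,[(262,114),(264,169),(350,113),(352,166)]),("r3",.01,[(466,101),(601,95),(466,178),(597,171)]),("r4",.01,[(460,219),(585,208),(463,286),(586,276)])]:
    w=toworld(c,np.array(p)*.7,z); print(n,np.round(w[:,:2],3).tolist(),np.round(w.mean(0),4))
E
```

```text
1.5917 [ 0.45655043 -0.03190689  0.47943266]
(420, 560, 3)
mill [[0.411, -0.125], [0.408, -0.169], [0.511, -0.123], [0.51, -0.166]] [ 0.46   -0.146   0.0624]
shaker [[0.428, -0.034], [0.427, -0.072], [0.491, -0.034], [0.492, -0.07]] [ 0.4596 -0.0525  0.0602]
r3 [[0.58, -0.019], [0.689, -0.015], [0.582, -0.08], [0.692, -0.074]] [ 0.636  -0.0471  0.01  ]
r4 [[0.578, -0.114], [0.685, -0.105], [0.583, -0.174], [0.692, -0.165]] [ 0.6347 -0.1393  0.01  ]
```

View pics/w2.png

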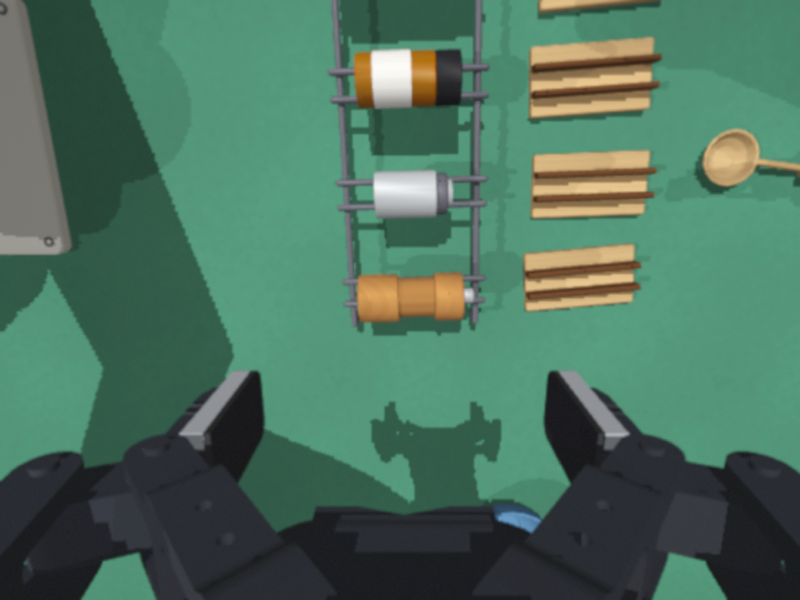

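View pics/w2c.png

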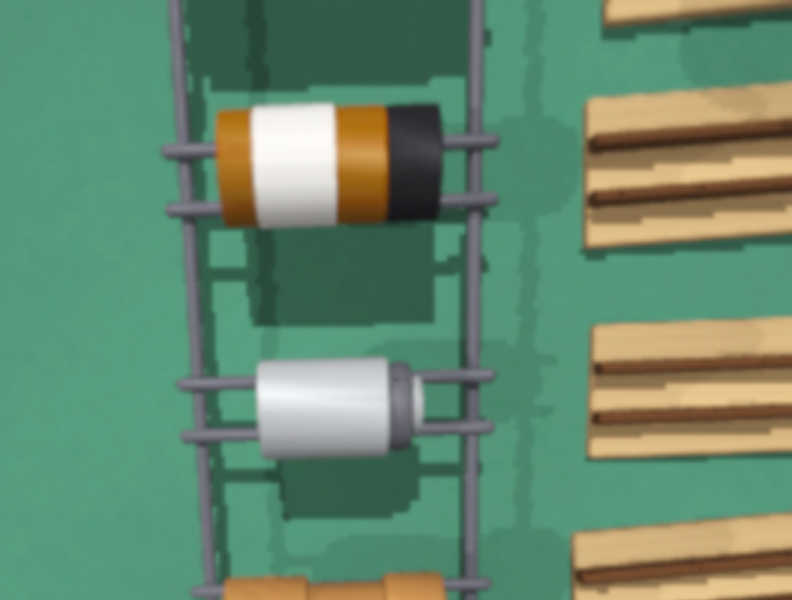

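```bash
python3 - <<'E'
from h import *
c=json.load(open("pics/w2.json"))
f=lambda p:(np.array(p)+.5)*.7-.5
g=lambda p:(np.array(p)+.5)/3-.5+[176,0]
for n,z,p in [("jar",.0613,g([(217,112),(220,228),(441,105),(440,218)])),("shaker",.0602,g([(257,364),(262,458),(422,364),(422,448)])),("mill",.0624,f([(358,277),(359,322),(465,274),(464,318)])),
  ("r2",.01,f([(531,46),(654,38),(530,117),(651,109)])),("r3",.01,f([(533,154),(650,151),(533,218),(648,214)])),("r4",.01,f([(525,253),(634,245),(527,311),(634,303)]))]:
    w=toworld(c,p,z); print(n,np.round(w[:,:2],3).tolist(),np.round(w.mean(0),4))
ctrl.goto([.50,.03,.33],down(0)); ctrl.pause(.2); shot("wrist","pics/w3"); print(ctrl.observe()["t"])
E
```

```text
jar [[0.416, 0.058], [0.416, 0.017], [0.502, 0.061], [0.503, 0.021]] [0.459  0.0392 0.0613]
shaker [[0.43, -0.035], [0.431, -0.073], [0.497, -0.035], [0.498, -0.069]] [ 0.464  -0.0529  0.0602]
mill [[0.414, -0.126], [0.414, -0.169], [0.511, -0.123], [0.512, -0.165]] [ 0.4627 -0.1458  0.0624]
r2 [[0.57, 0.075], [0.679, 0.081], [0.573, 0.015], [0.685, 0.022]] [0.6269 0.0485 0.01  ]
r3 [[0.579, -0.018], [0.689, -0.015], [0.583, -0.078], [0.696, -0.074]] [ 0.6367 -0.0462  0.01  ]
r4 [[0.578, -0.113], [0.686, -0.105], [0.584, -0.174], [0.694, -0.165]] [ 0.6353 -0.1392  0.01  ]
2.4583
```

View pics/w3.png

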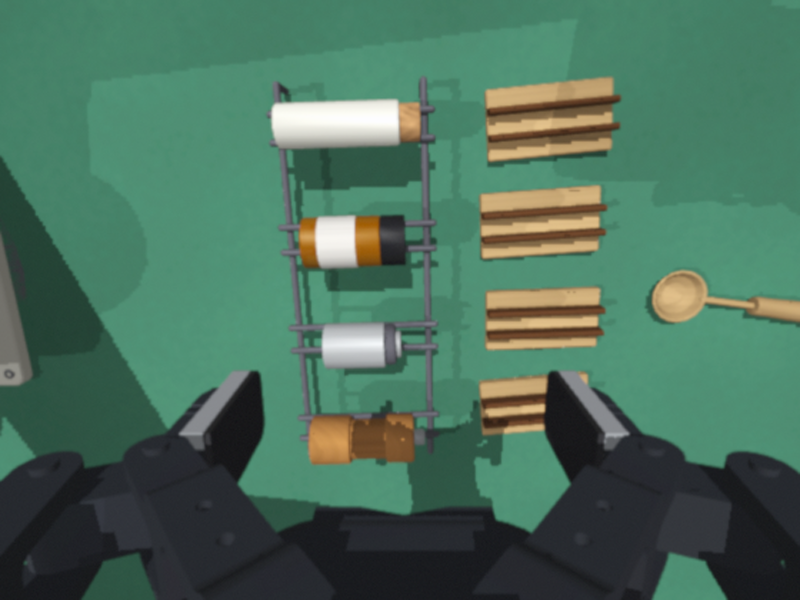

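```bash
python3 - <<'E'
from h import *
c=json.load(open("pics/w3.json"))
f=lambda p:(np.array(p)+.5)*.7-.5
for n,z,p in [("tube",.0567,[(273,104),(273,148),(421,102),(421,143)]),("jar",.0613,[(300,219),(302,268),(405,215),(405,264)]),("shaker",.0602,[(322,324),(323,368),(401,324),(401,367)]),("mill",.0624,[(309,417),(310,464),(425,414),(425,461)]),
  ("r1",.01,[(486,90),(613,77),(489,162),(612,151)]),("r2",.01,[(481,194),(601,185),(483,259),(600,249)]),("r3",.01,[(487,292),(600,288),(488,350),(598,346)]),("r4",.01,[(480,381),(588,373),(483,434),(590,428)])]:
    w=toworld(c,f(p),z); d=(w[1]+w[3]-w[0]-w[2]) if 0 else (w[2]+w[3]-w[0]-w[1] if n[0]!='r' else w[1]+w[3]-w[0]-w[2])
    print(n,np.round(w[:,:2],3).tolist(),np.round(w.mean(0)[:2],4),"yaw",round(float(np.degrees(np.arctan2(d[1],d[0]))),1))
E
```

```text
tube [[0.398, 0.146], [0.396, 0.113], [0.514, 0.147], [0.514, 0.117]] [0.4553 0.131 ] yaw 1.2
jar [[0.415, 0.058], [0.414, 0.017], [0.501, 0.061], [0.501, 0.02]] [0.4578 0.0389] yaw 2.1
shaker [[0.428, -0.033], [0.427, -0.075], [0.497, -0.033], [0.497, -0.074]] [ 0.4626 -0.0538] yaw 0.3
mill [[0.413, -0.122], [0.411, -0.172], [0.519, -0.12], [0.52, -0.169]] [ 0.4656 -0.1457] yaw 1.6
r1 [[0.571, 0.163], [0.68, 0.173], [0.577, 0.103], [0.686, 0.112]] [0.6284 0.1378] yaw 5.0
r2 [[0.571, 0.075], [0.679, 0.083], [0.575, 0.015], [0.685, 0.024]] [0.6276 0.0492] yaw 4.5
r3 [[0.58, -0.018], [0.689, -0.014], [0.584, -0.078], [0.694, -0.073]] [ 0.6369 -0.0456] yaw 2.1
r4 [[0.578, -0.111], [0.687, -0.103], [0.583, -0.172], [0.695, -0.165]] [ 0.6356 -0.1379] yaw 4.1
```

```bash
cat >> h.py <<'E'
P=dict(tube=(.4565,.1305,.0567,1.2),jar=(.4585,.039,.0613,2.1),shaker=(.4635,-.0533,.0602,.5),mill=(.466,-.1457,.0624,1.8))
T=dict(tube=(.6284,.1379,.0387,5),jar=(.6272,.0488,.0433,3.8),shaker=(.6366,-.0460,.0422,2),mill=(.6354,-.1386,.0444,4.4))
UP=.17; OFF=.008; S=-90
def q(deg): return down(np.radians(deg+S))
def st(tag):
    o=ctrl.observe(); print(tag,round(o["t"],2),np.round(o["position"],4),"open",round(o["opening"],4),"gf",round(o["grasp_force"],1),"F",np.round(o["ft_force"],1)); return o
def pick(n):
    x,y,z,a=P[n]; ctrl.goto([x,y,UP],q(a)); ctrl.servo_line([x,y,z+OFF],rate=.1)
    st(n+" at"); ctrl.grasp(); st("grasped"); ctrl.servo_line([x,y,UP],rate=.12); st("lifted")
def place(n):
    x,y,z,a=T[n]; ctrl.goto([x,y,UP],q(a)); ctrl.servo_line([x,y,z+OFF+.015],rate=.12); ctrl.pause(.2)
    hit=ctrl.servo_line([x,y,z+OFF-.002],rate=.02,contact_N=5); print("contact",hit)
    o=st("down")
    return o
def release(n):
    ctrl.let_go(); p=ctrl.observe()["position"]; ctrl.servo_line([p[0],p[1],UP],rate=.1); st("free")
E
python3 - <<'E'
from h import *
for s in(-90,90):
    for D in(P,T):
        for n,(x,y,z,a) in D.items():
            j=[ctrl.inverse_kinematics([x,y,h],down(np.radians(a+s))) for h in(UP,z+OFF-.002)]; print(s,n,[None if k is None else np.round(k,2).tolist() for k in j])
E
```

```text
-90 tube [[0.1, 0.17, -0.31, 1.09, 0.0, -3.06], [0.1, 0.27, -0.49, 0.81, 0.0, -3.06]]
-90 jar [[-0.1, 0.15, -0.34, 1.08, 0.0, 3.01], [-0.1, 0.25, -0.51, 0.81, 0.0, 3.01]]
-90 shaker [[-0.29, 0.16, -0.33, 1.08, 0.0, 2.84], [-0.29, 0.26, -0.5, 0.81, 0.0, 2.84]]
-90 mill [[-0.48, 0.2, -0.28, 1.09, 0.0, 2.64], [-0.48, 0.29, -0.45, 0.84, 0.0, 2.64]]
-90 tube [[0.09, 0.45, 0.1, 1.22, 0.0, 3.14], [0.09, 0.54, -0.09, 0.94, 0.0, 3.14]]
-90 jar [[-0.06, 0.43, 0.06, 1.2, 0.0, 3.02], [-0.06, 0.51, -0.13, 0.93, 0.0, 3.02]]
-90 shaker [[-0.2, 0.44, 0.08, 1.21, 0.0, 2.9], [-0.2, 0.53, -0.1, 0.94, 0.0, 2.9]]
-90 mill [[-0.34, 0.46, 0.12, 1.23, 0.0, 2.72], [-0.34, 0.54, -0.07, 0.96, 0.0, 2.72]]
90 tube [[0.1, 0.17, -0.31, 1.09, 0.0, 0.08], [0.1, 0.27, -0.49, 0.81, 0.0, 0.08]]
90 jar [[-0.1, 0.15, -0.34, 1.08, 0.0, -0.13], [-0.1, 0.25, -0.51, 0.81, 0.0, -0.13]]
90 shaker [[-0.29, 0.16, -0.33, 1.08, 0.0, -0.3], [-0.29, 0.26, -0.5, 0.81, 0.0, -0.3]]
90 mill [[-0.48, 0.2, -0.28, 1.09, 0.0, -0.51], [-0.48, 0.29, -0.45, 0.84, 0.0, -0.51]]
90 tube [[0.09, 0.45, 0.1, 1.22, 0.0, -0.0], [0.09, 0.54, -0.09, 0.94, 0.0, -0.0]]
90 jar [[-0.06, 0.43, 0.06, 1.2, 0.0, -0.12], [-0.06, 0.51, -0.13, 0.93, 0.0, -0.12]]
90 shaker [[-0.2, 0.44, 0.08, 1.21, 0.0, -0.24], [-0.2, 0.53, -0.1, 0.94, 0.0, -0.24]]
90 mill [[-0.34, 0.46, 0.12, 1.23, 0.0, -0.42], [-0.34, 0.54, -0.07, 0.96, 0.0, -0.42]]
```

With S=+90 joint 6 stays well inside its range, so I'll use that. Tube first, up to just above contact, then a check.

```bash
sed -i 's/S=-90/S=90/' h.py; python3 - <<'E'
from h import *
pick("tube"); place("tube"); shot("wrist","pics/t1"); shot("side","pics/t1s")
im=cv2.imread("pics/t1s_raw.png")[140:290,180:380]; cv2.imwrite("pics/t1sc.png",cv2.resize(im,(800,600),interpolation=cv2.INTER_CUBIC))
E
```

```text
tube at 4.91 [0.4568 0.1305 0.0652] open 0.0857 gf 0.0 F [-0.  -0.   0.3]
grasped 5.44 [0.4567 0.1302 0.0652] open 0.0319 gf 58.9 F [-1.2 -2.   5.6]
lifted 6.47 [0.4561 0.1305 0.1693] open 0.0323 gf 59.5 F [-0.2 -0.7 -1.6]
contact True
down 9.12 [0.6283 0.1377 0.0474] open 0.032 gf 60.0 F [ 0.2 -1.2  5.3]
```

View pics/t1sc.png

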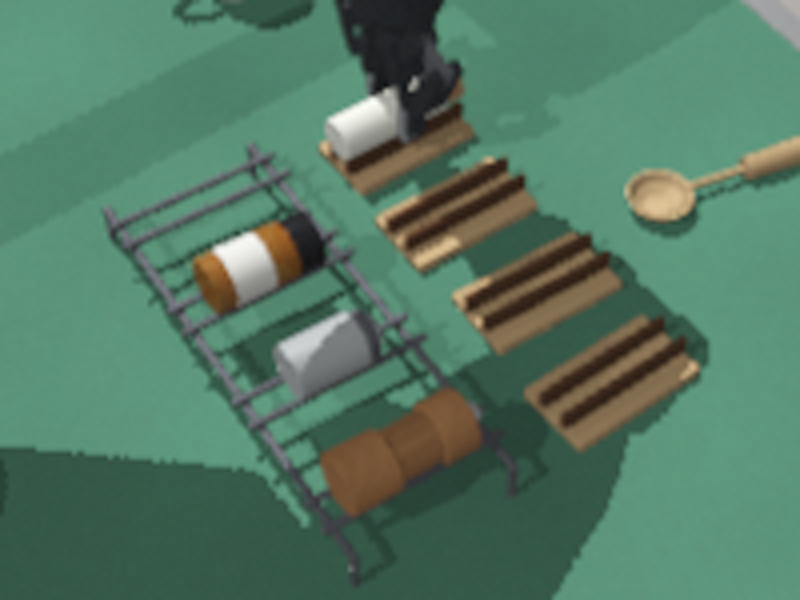

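The tube sits on rest 1 along the ribs at crop (400,125). It made contact after dropping 17.8 mm, against 18 mm expected. I'll release it and do the jar.

```bash
python3 - <<'E'
from h import *
release("tube"); pick("jar"); place("jar"); release("jar")
ctrl.goto([.50,.03,.33],down(0)); ctrl.pause(.2); shot("wrist","pics/j1"); st("end")
E
```

```text
free 11.18 [0.6275 0.1378 0.1693] open 0.0856 gf 0.0 F [-0.1 -0.1  0.9]
jar at 13.13 [0.4589 0.039  0.0697] open 0.0858 gf 0.0 F [-0.3 -0.6  0.9]
grasped 13.62 [0.4589 0.0383 0.0701] open 0.0401 gf 59.6 F [-2.3 -4.6  7.4]
lifted 14.62 [0.4581 0.0391 0.1693] open 0.0402 gf 60.5 F [ 0.9  0.3 -1. ]
contact True
down 17.21 [0.6271 0.0488 0.0527] open 0.0404 gf 60.9 F [-0.4 -0.2  4.8]
free 19.06 [0.6263 0.0489 0.1693] open 0.0855 gf 0.0 F [ 0.1  0.4 -0.5]
end 20.72 [0.5002 0.03   0.3296] open 0.0852 gf 0.0 F [ 0.8  0.7 -0.5]
```

View pics/j1.png

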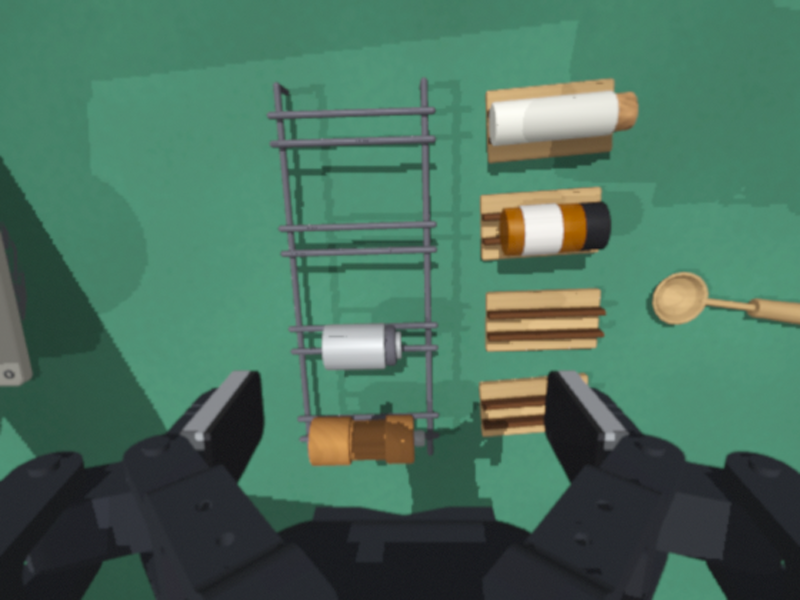

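The tube (489–637, row 118) and jar (500–609, row 229) lie in their grooves. I'll check their centring numerically and carry on with the shaker and mill.

```bash
python3 - <<'E'
from h import *
c=json.load(open("pics/j1.json")); f=lambda p:(np.array(p)+.5)*.7-.5
for n,L,p in [("tube",.112,[(489,103),(490,145),(637,93),(637,131)]),("jar",.084,[(501,209),(501,256),(608,203),(609,250)])]:
    w=toworld(c,f(p),T[n][2]); print(n,np.round(w[:,:2],3).tolist(),np.round(w.mean(0),4))
pick("shaker"); place("shaker"); release("shaker"); pick("mill"); place("mill"); release("mill")
ctrl.goto([.56,-.10,.36],down(0)); ctrl.pause(.2); shot("wrist","pics/m1")
ctrl.goto([.56,.03,.36],down(0)); ctrl.pause(.2); shot("wrist","pics/m2"); st("end")
E
```

```text
tube [[0.569, 0.15], [0.571, 0.117], [0.688, 0.157], [0.692, 0.128]] [0.63   0.1383 0.0387]
jar [[0.582, 0.065], [0.585, 0.025], [0.673, 0.07], [0.678, 0.03]] [0.6296 0.0478 0.0433]
shaker at 23.44 [ 0.4638 -0.0534  0.0687] open 0.0856 gf 0.0 F [-0.8 -0.2 -0.8]
grasped 23.94 [ 0.4638 -0.0536  0.0688] open 0.0382 gf 59.2 F [-1.5 -1.2  6.8]
lifted 24.94 [ 0.4631 -0.0532  0.1693] open 0.0383 gf 60.2 F [ 0.3  0.2 -1.5]
contact True
down 27.56 [ 0.6365 -0.0461  0.0514] open 0.0383 gf 60.6 F [0.4 0.4 4.6]
free 29.43 [ 0.6356 -0.0458  0.1693] open 0.0857 gf 0.0 F [ 0.7 -0.4 -0.8]
mill at 31.38 [ 0.4664 -0.1458  0.0709] open 0.0853 gf 0.0 F [ 0.5 -0.4  0.2]
grasped 31.91 [ 0.4661 -0.1457  0.0709] open 0.0342 gf 59.1 F [-0.4  1.1  5.6]
lifted 32.89 [ 0.4656 -0.1455  0.1693] open 0.0342 gf 59.8 F [ 0.   0.3 -2.2]
contact True
down 35.48 [ 0.6354 -0.1386  0.0537] open 0.0344 gf 60.3 F [-1.3  0.6  5.3]
free 37.37 [ 0.6346 -0.1383  0.1693] open 0.0853 gf 0.0 F [0.7 0.2 0.1]
end 39.92 [0.5601 0.0291 0.3598] open 0.0858 gf 0.0 F [ 0.2 -0.2 -0.4]
```

View pics/m1.png

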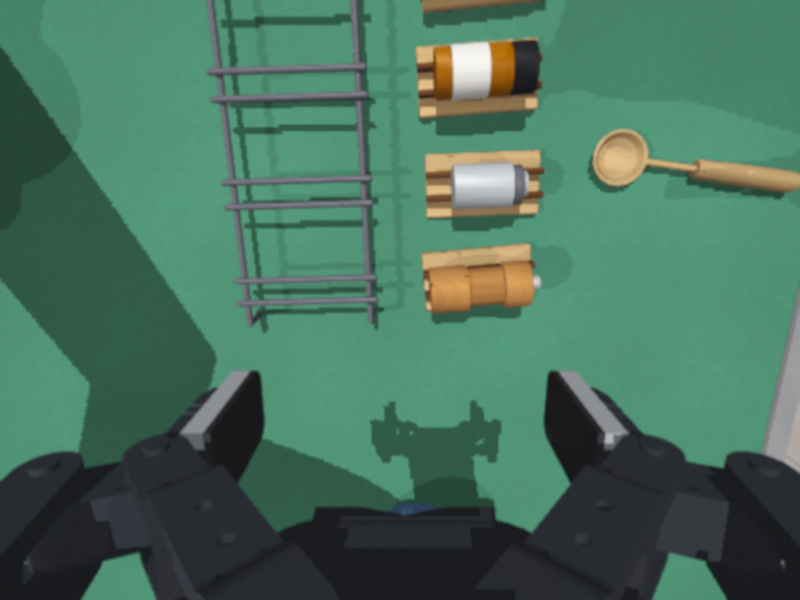

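View pics/m2.png

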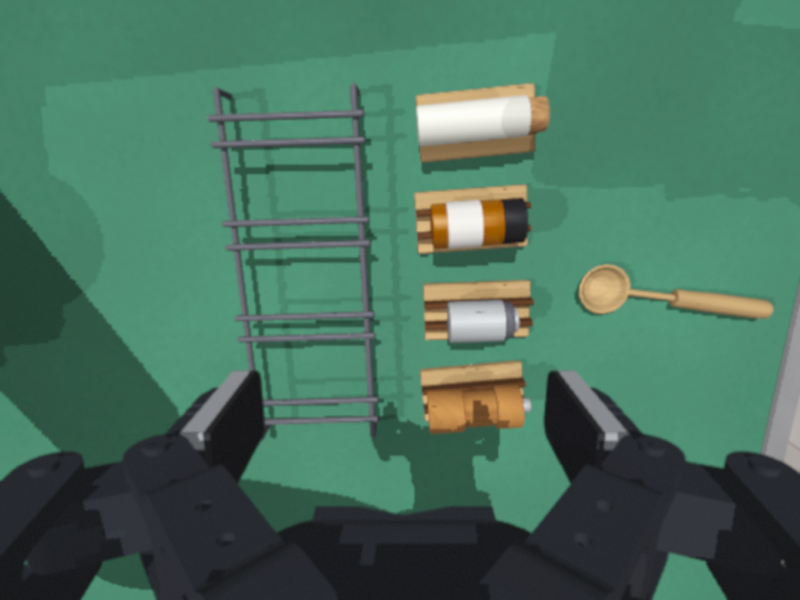

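```bash
python3 - <<'E'
from h import *
f=lambda p:(np.array(p)+.5)*.7-.5
for im,n,p in [("m1","jar",[(433,46),(435,101),(539,40),(539,93)]),("m1","shaker",[(451,164),(452,209),(528,162),(528,204)]),("m1","mill",[(429,267),(431,313),(541,261),(541,304)]),("m2","tube",[(417,103),(419,144),(549,97),(549,132)])]:
    c=json.load(open(f"pics/{im}.json")); w=toworld(c,f(p),T[n][2]); d=w[2]+w[3]-w[0]-w[1]
    print(n,np.round(w.mean(0)[:2]-T[n][:2],4),"yaw",np.degrees(np.arctan2(d[1],d[0])).round(1),"vs",T[n][3],"len",np.linalg.norm(d[:2]/2).round(3))
E
```

```text
jar [ 0.0024 -0.    ] yaw 3.5 vs 3.8 len 0.089
shaker [0.0007 0.0003] yaw 2.6 vs 2 len 0.069
mill [ 0.002  -0.0012] yaw 4.1 vs 4.4 len 0.106
tube [0.0016 0.0014] yaw 3.6 vs 5 len 0.115
```

All four pieces are in their grooves, within about 2 mm of centre and aligned with the ribs. Nothing is touching the robot, so I'll hand in.

```bash
python3 -c "
from cell import ctrl
ctrl.pause(.5); print(ctrl.job_done())"
```

```text
the job is handed in; nothing more can be done
None
```

The tube, jar, shaker and mill now lie in their original left-to-right order in the grooves of the four rests, each within about 2.5 mm of centre lengthways; I handed the job in at about 41 s of the 93 s allowed, with no verdict returned.

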